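Complete the oven service kit

TASK

Complete the three-bay kit tray so that it holds exactly one bracket, one vent cover and one shaft, one part to a bay, each lying flat on the floor of its bay (the cover with its boss up); one bay is already filled, so leave that part and the surplus duplicates where they lie. The bracket stands on edge in the slotted rack: first lay it flat on the rubber mat and let go of it, then take it again by its long edges to lay it in its bay. Set the parts down rather than dropping them, and do not disturb the other things on the bench.

Things in the scene. Friction and masses are not known exactly. Their poses are not given: they have to be found in the camera images.
- bracket_c (a point): The bracket: a flat aluminium plate, 120 mm long, 48 wide, 10 thick, about 160 g, a 16 mm hole near each end. Point: its centre. x along its length, z along its width, y through its thickness; both faces alike. It starts standing on a long edge (z up) in the rack, its upper 26 mm clear. Flat, y is vertical (up or down). Let go on its edge leaning over 15 degrees, it tips over flat, which does no harm.
- rack_slot (a point): Grey slotted rack, fixed, lying on the mat, 130 mm long, 64 mm wide at its foot. Its two cheeks (each 8 mm thick) leave a 13 mm wide slot, 22 mm deep, in which the bracket stands loosely. Point: centre of the slot's mouth, at the height of the tops of the cheeks. x runs along the slot.
- mat_top (a point): Dark rubber bench mat, fixed, 380 mm (x) by 480 mm (y), 6 mm thick. Point: centre of its top face. The rack, the loose kit parts, the steel weight and the dish stand on it; there is always free room for the bracket to lie on it between the rack and the parts.
- bay1_in (a point): One of the three identical open grey plastic bays of the kit tray (fixed), which stand side by side, long sides touching, in any order. Inside 140 mm (x) by 98 mm (y); walls 3 mm thick, rising 19 mm above its floor. Point: centre of its floor, which is at the height of the mat's top. This bay is the one that holds a part at the start, a cover or a shaft.
- bay2_in (a point): One of the three identical open grey plastic bays of the kit tray (fixed), which stand side by side, long sides touching, in any order. Inside 140 mm (x) by 98 mm (y); walls 3 mm thick, rising 19 mm above its floor. Point: centre of its floor, which is at the height of the mat's top. Empty at the start.
- bay3_in (a point): One of the three identical open grey plastic bays of the kit tray (fixed), which stand side by side, long sides touching, in any order. Inside 140 mm (x) by 98 mm (y); walls 3 mm thick, rising 19 mm above its floor. Point: centre of its floor, which is at the height of the mat's top. Empty at the start.
- cover1_c (a point): One of two identical vent covers of bare aluminium, about 120 g: a round flange 64 mm across and 12 mm thick, and on top of it a plain round boss 30 mm across and 22 mm tall (34 mm in all). Point: on its axis, 17 mm above its underside. z along its axis, boss up at the start. May start in the tray or on the mat.
- cover2_c (a point): One of two identical vent covers of bare aluminium, about 120 g: a round flange 64 mm across and 12 mm thick, and on top of it a plain round boss 30 mm across and 22 mm tall (34 mm in all). Point: on its axis, 17 mm above its underside. z along its axis, boss up at the start. May start in the tray or on the mat.
- shaft1_c (a point): One of two identical shafts of bare aluminium, about 130 g, lying down: a round bar 18 mm across and 110 mm long with two square collars, 26 by 26 mm and 14 mm long, centred 40 mm either side of its middle, on whose flats it rests without rolling. Between the collars 66 mm of bare bar. Point: its centre, 13 mm above what it lies on. x along the bar. May start in the tray or on the mat.
- shaft2_c (a point): One of two identical shafts of bare aluminium, about 130 g, lying down: a round bar 18 mm across and 110 mm long with two square collars, 26 by 26 mm and 14 mm long, centred 40 mm either side of its middle, on whose flats it rests without rolling. Between the collars 66 mm of bare bar. Point: its centre, 13 mm above what it lies on. x along the bar. May start in the tray or on the mat.
- weight: Bystander: steel laboratory weight with a head, 38 mm across, 42 mm tall, on the mat among the parts. Origin: centre of its underside.
- dish: Bystander: white ceramic dish, 72 mm across, 16 mm tall, on the mat. Origin: centre of its underside.
- wrench: Bystander: steel wrench, 160 mm long, lying beyond the mat. Origin: about the middle of its underside; x along it.
- bottle: Bystander: brown glass bottle, 68 mm across, 160 mm tall, towards the far edge. Origin: centre of its underside.
- beaker: Bystander: clear beaker, 76 mm across, 100 mm tall, out to the left. Origin: centre of its underside.
- jar: Bystander: white jar, 72 mm across, 85 mm tall, out to the right. Origin: centre of its underside.
Things that resemble listed ones, but are neither listed nor needed, are in the scene too. Leave any pink look-alike of the part that bears bay1_in alone.

How it is judged:
By the outcome, as a careful person would: the job done as asked, in the order asked, and still so for the second after the job is handed in, with the robot touching nothing.
It also fails if it takes over 72 s, if anything falls off the work surface, if the arm or the gripper's body presses on something with over 40 N, if the wrist force passes 120 N, or if a joint passes its speed limit or range.

ROBOT

A 7-joint arm with a two-finger parallel gripper is mounted at the origin on the work surface. World frame = base frame: x ahead of the robot, y to its left, z up, the work surface at z = 0. Lengths are in m, angles in rad, forces in N, time in s.
With the tool pointing down it reaches from about 0.4 to 0.85 m from the base axis. Payload 6.9 kg.
Tool frame: the origin (TCP) lies midway between the tips of the shut fingers; the grasp point (between the pads) lies behind it (ctrl.pinch_z is the z of the grasp point in the tool frame, in m); z points along the fingers, y is the direction in which the jaws open and shut (so a half turn about z gives the same grasp; the last joint's range is limited). The gripper opens to 85 mm and grips with 20 to 120 N. Pads are 22 mm wide; open, the fingers measure 114 mm over their backs; the gripper's body (76 mm by 85 mm) begins 54 mm behind the grasp point. The pads swing forward as they close: fully open they stand 13 mm farther back than shut.
Start: joints at [1.446, 0.507, -0.238, 1.5, 0.126, 1.149, -0.155], TCP at [0.143, -0.608, 0.231] pointing down, gripper open.
Joint ranges: [-3.08, 3.08], [-0.24, 2.05], [-1.43, 1.35], [0, 2.5], [-1.52, 4.66], [0.17, 1.96], [-2.89, 2.89]. Speed limits (rad/s): [2.39, 2.39, 3.14, 3.14, 3.14, 3.14, 3.14].

INTERFACE

Orientations are given as a unit quaternion [w, x, y, z].
In Python, from station import ctrl, get_state, vision, ticket, models gives the robot as it stands. Calls block until the motion is done:
- ctrl.movep(position, orientation): joint-space move of the TCP to a pose.
- ctrl.movel(position, frame=None, max_speed=0.15): straight line of the TCP; frame=None keeps the orientation; max_speed is the mean speed in m/s.
- ctrl.set_joints(angles): joint-space move.
- ctrl.ungrasp() and ctrl.close_gripper(force=None): open the fingers fully, or close them until they stop; force is the grip in N (None keeps the last).
- ctrl.pause(seconds).
- ctrl.ik(position, orientation): joint angles nearest the present ones, or None.
- get_state(): the state.
- vision.grab_frame(name): name is "side" or "top"; returns (picture, depth): 400x640x3 uint8, blue, green, red; 400x640 float32, m along the optical axis (not along the pixel's ray), 0 where there is no reading.
- vision.camera_info(name): a dict with "mtx" (3x3 intrinsics, pixels), "dist_coeffs" ([k1, k2, p1, p2, k3] as OpenCV has them; the pictures are not rectified), "R" (3x3) and "t" (3): a world point X has camera coordinates R X + t. Camera axes: x right, y down, z forward; pixel columns grow to the right and rows downward; lengths in m; the calibration is good to about 2 mm. A picture is of the moment at which its call begins. camera_info takes no time and is no camera call.
A pose or a line that the arm cannot do raises ctrl.Unreachable and nothing moves.
- ticket.close_job(): hands the job in, once; it reports no verdict.
Trained networks look in the newest picture that a camera, given by its name, has taken for a name from the list of things; names that differ only in an ending like _2 or _b are one class to them, and where a whole thing is asked for, a point or a joint stands for the part that bears it (a point fixed in the world has none). Each returns a list of dicts, best first, with "p" (0 to 1); they miss things now and then, are a little off and sometimes report something else, mostly with a low value. They report only what shows in the picture. A call takes as long as a camera call. They do not tell look-alikes from the thing itself.
- models.recognise(camera, target): "point" ([column, row] in pixels, amid what is visible of it).
- models.masks_of(camera, target): "mask" (400x640 bool, what is visible of it) and "point" ([column, row] in pixels, amid what is visible of it).
The state is a dict: "time": time; "qpos": joint angles; "qd": joint speeds; "tau": joint torques, N m; "tcp_pos": TCP position; "eef_rot": TCP orientation; "contact_force": force on the tool from outside, world axes, zero at the start; "wrist_torque": the same for the moment, N m; "width": finger opening in m.
Only numpy, scipy, OpenCV 4.12 (cv2) and the standard library are available. Lean on these libraries where they do the work, as an engineer would, in place of code of your own. Each camera call takes 0.05 s, during which the arm holds its last target. There are 200 camera calls.

## Working session

There is one attempt and no reset: what is moved stays moved. The work goes in short steps, each a Python script; the robot and the scene stay as the last script left them, time stands still between calls to the robot, and variables do not carry over. Pictures are saved under pics/ and viewed, about 8 in all and at most 12, crops included, and the job is handed in when it is done.

```bash
ls; mkdir -p pics; python3 - <<'E'
from station import ctrl,get_state,vision,models
import cv2,numpy as np
for c in("top","side"):
    im,d=vision.grab_frame(c); cv2.imwrite(f"pics/{c}0.png",im); np.save(f"pics/{c}0.npy",d)
    i=vision.camera_info(c); print(c,np.round(i["mtx"],1).tolist(),i["dist_coeffs"],np.round(i["R"],3).tolist(),np.round(i["t"],3), (-np.array(i["R"]).T@i["t"]).round(3))
    for t in("bracket_c","rack_slot","bay1_in","cover1_c","shaft1_c"):
        print(t,[(np.round(r["point"]).tolist(),round(r["p"],2)) for r in models.recognise(c,t)])
s=get_state();print(s["time"],s["tcp_pos"],s["eef_rot"],ctrl.pinch_z,s["width"])
E
```

```text
pics
top [[441.2, 0.0, 318.8], [0.0, 441.2, 200.7], [0.0, 0.0, 1.0]] [-0.12694922  0.          0.          0.          0.        ] [[-0.011, -1.0, 0.01], [-0.983, 0.009, -0.183], [0.183, -0.012, -0.983]] [-0.002  0.515  1.599] [0.214 0.012 1.666]
bracket_c [([467.0, 227.0], 0.69), ([225.0, 201.0], 0.66), ([305.0, 173.0], 0.32)]
rack_slot [([229.0, 204.0], 0.81)]
bay1_in [([363.0, 189.0], 0.89), ([464.0, 179.0], 0.85), ([431.0, 275.0], 0.69), ([373.0, 259.0], 0.68)]
cover1_c [([262.0, 167.0], 0.67), ([264.0, 197.0], 0.64), ([416.0, 200.0], 0.63)]
shaft1_c [([304.0, 170.0], 0.7)]
side [[475.8, 0.0, 318.9], [0.0, 475.8, 198.6], [0.0, 0.0, 1.0]] [0.01643018 0.         0.         0.         0.        ] [[0.949, -0.315, -0.004], [-0.224, -0.666, -0.712], [0.222, 0.676, -0.702]] [-0.458  0.17   1.508] [ 0.139 -1.051  1.178]
bracket_c [([296.0, 144.0], 0.79)]
rack_slot [([296.0, 150.0], 0.87)]
bay1_in [([289.0, 277.0], 0.98), ([287.0, 346.0], 0.85), ([436.0, 354.0], 0.68), ([351.0, 242.0], 0.59)]
cover1_c [([341.0, 162.0], 0.59)]
shaft1_c [([351.0, 195.0], 0.53)]
0.6 [ 0.14292532 -0.60842     0.23126523] [-2.59963952e-05  9.93351476e-01  1.15121000e-01 -5.98842653e-06] -0.0187 0.0852295001361073
```

View pics/top0.png

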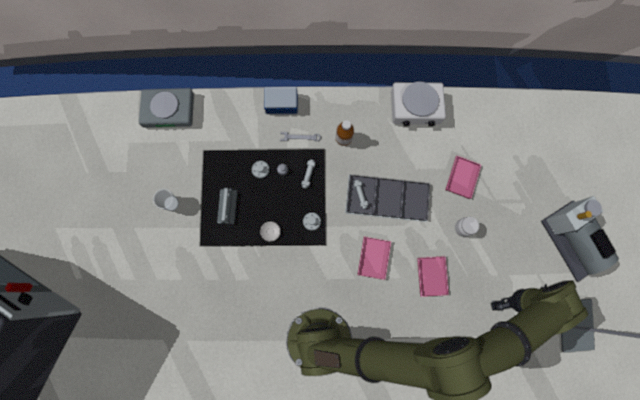

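View pics/side0.png

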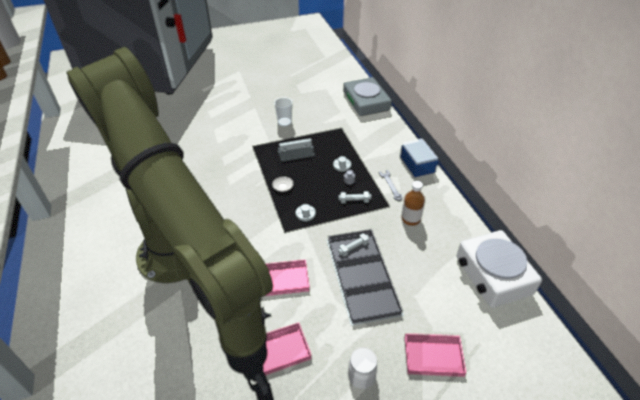

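The tray's left bay (top image ≈361,194) already holds a shaft, so I need the bracket, in the rack at ≈(228,205), and one cover. The covers are at ≈(261,169) and (312,221). The pink trays are decoys. Next I'll build metric ortho views.

```bash
cat > h.py <<'E'
import numpy as np,cv2
from station import ctrl,get_state,vision,models
def cloud(c,d):
    i=vision.camera_info(c);v,u=np.nonzero(d>0)
    p=cv2.undistortPoints(np.stack([u,v],1).astype(float)[:,None],i["mtx"],i["dist_coeffs"])[:,0]
    z=d[v,u][:,None]; X=(np.c_[p,np.ones(len(p))]*z-i["t"])@np.array(i["R"]); return X,u,v
def ray(c,uv,h):
    i=vision.camera_info(c);R=np.array(i["R"]);o=-R.T@i["t"]
    p=cv2.undistortPoints(np.array(uv,float).reshape(-1,1,2),i["mtx"],i["dist_coeffs"])[:,0]
    w=np.c_[p,np.ones(len(p))]@R; return o+w*((h-o[2])/w[:,2])[:,None]
def ortho(c,im,h,x0,x1,y0,y1,s=1000):
    # rows: x decreasing downwards, cols: y decreasing rightwards, s px per m
    xs=np.arange(x1,x0,-1/s);ys=np.arange(y1,y0,-1/s);Y,X=np.meshgrid(ys,xs)
    P=np.stack([X,Y,np.full_like(X,h)],-1).reshape(-1,3);i=vision.camera_info(c)
    uv=cv2.projectPoints(P,cv2.Rodrigues(np.array(i["R"]))[0],np.array(i["t"],float),i["mtx"],i["dist_coeffs"])[0].reshape(*X.shape,2).astype(np.float32)
    o=cv2.remap(im,uv[...,0],uv[...,1],cv2.INTER_CUBIC)
    return o
E
python3 - <<'E'
from h import *
out=[]
for c in("top","side"):
    im=cv2.imread(f"pics/{c}0.png");d=np.load(f"pics/{c}0.npy")
    o=ortho(c,im,.006,.34,.73,-.37,.43)
    for k in range(-3,5): 
        x=int((.43-k*.1)*1000)
        if 0<=x<o.shape[1]: cv2.line(o,(x,0),(x,6),(0,255,255),1);cv2.putText(o,f"{k/10}",(x,18),0,.35,(0,255,255),1)
    out.append(cv2.resize(o,None,fx=1,fy=.76)[:297])
    X,u,v=cloud(c,d)
    m=(X[:,0]>.34)&(X[:,0]<.8)&(abs(X[:,1])<.45)
    z=X[m,2];print(c,np.histogram(z,[-.02,-.003,0,.003,.006,.009,.012,.02,.03,.05])[0])
    for t in("rack_slot","bracket_c","cover1_c","shaft1_c","bay1_in"):
      for r in models.masks_of(c,t):
        M=r["mask"][v,u]; Q=X[M]
        if len(Q)<5: continue
        print(c,t,round(r["p"],2),np.round(r["point"]),len(Q),np.percentile(Q,[5,50,95],axis=0).round(3).tolist())
cv2.imwrite("pics/ortho.png",np.vstack(out))
E
```

```text
top [1458 2799 4538 5512 5160 3339 2347  818  532]
top rack_slot 0.85 [228. 208.] 495 [[0.44, 0.312, 0.007], [0.499, 0.332, 0.017], [0.561, 0.375, 0.041]]
top bracket_c 0.41 [225. 204.] 90 [[0.451, 0.335, 0.047], [0.502, 0.341, 0.062], [0.556, 0.347, 0.067]]
top bracket_c 0.21 [264. 199.] 10533 [[0.367, -0.01, 0.001], [0.541, 0.206, 0.007], [0.714, 0.428, 0.014]]
top cover1_c 0.65 [265. 197.] 10662 [[0.367, -0.01, 0.001], [0.543, 0.208, 0.007], [0.716, 0.428, 0.014]]
top cover1_c 0.45 [258. 169.] 194 [[0.623, 0.194, 0.012], [0.645, 0.218, 0.022], [0.674, 0.242, 0.044]]
top shaft1_c 0.72 [306. 168.] 132 [[0.582, 0.013, 0.02], [0.63, 0.033, 0.029], [0.668, 0.048, 0.036]]
top bay1_in 0.98 [432. 278.] 1070 [[0.165, -0.478, -0.002], [0.229, -0.432, 0.005], [0.294, -0.38, 0.022]]
top bay1_in 0.75 [363. 193.] 913 [[0.477, -0.217, 0.002], [0.546, -0.171, 0.008], [0.614, -0.119, 0.027]]
top bay1_in 0.55 [464. 178.] 1035 [[0.543, -0.629, -0.001], [0.612, -0.576, 0.006], [0.68, -0.521, 0.023]]
side [1701 5190 6507 5430 3977 1339 1189 1109  546]
side rack_slot 0.72 [362. 370.] 986 [[0.376, -0.59
[... 631 characters left out ...]
0.311, 0.005], [0.493, 0.329, 0.018], [0.557, 0.347, 0.038]]
side shaft1_c 0.52 [281. 111.] 451 [[0.484, 0.53, 0.007], [0.513, 0.545, 0.07], [0.545, 0.602, 0.098]]
side shaft1_c 0.5 [350. 198.] 182 [[0.576, 0.011, 0.013], [0.617, 0.029, 0.025], [0.664, 0.048, 0.033]]
side bay1_in 0.93 [437. 357.] 2411 [[0.543, -0.628, -0.002], [0.61, -0.572, 0.003], [0.678, -0.515, 0.021]]
side bay1_in 0.84 [288. 277.] 1224 [[0.269, -0.267, -0.001], [0.317, -0.209, 0.004], [0.368, -0.159, 0.021]]
side bay1_in 0.82 [354. 244.] 891 [[0.475, -0.204, 0.002], [0.548, -0.157, 0.007], [0.611, -0.114, 0.024]]
side bay1_in 0.69 [286. 346.] 1691 [[0.192, -0.481, -0.001], [0.246, -0.433, 0.004], [0.298, -0.378, 0.022]]
```

View pics/ortho.png

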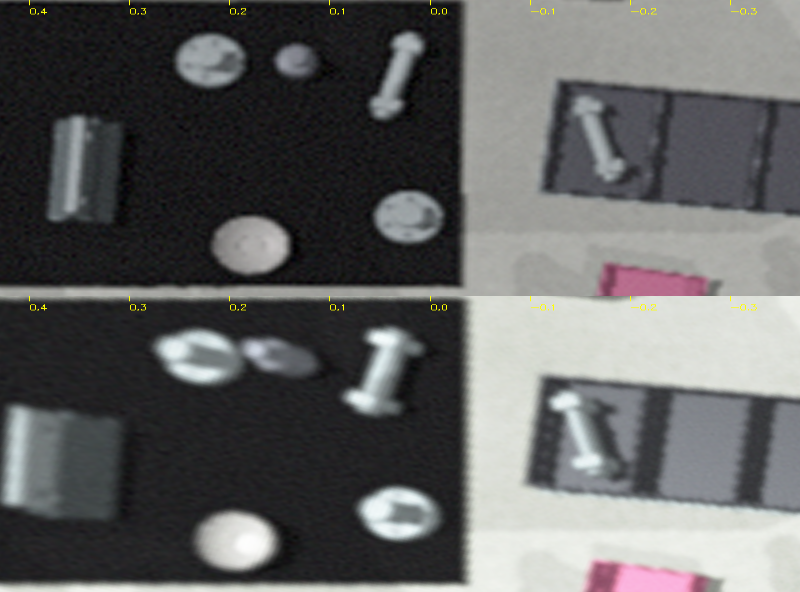

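Layout confirmed. Now I'll fit the parts finely and, on the way, get a close look at the open gripper, because finger width against the 98 mm bay matters at release.

```bash
python3 - <<'E'
from h import *
im={c:cv2.imread(f"pics/{c}0.png") for c in("top","side")}
C={c:cloud(c,np.load(f"pics/{c}0.npy"))[0] for c in im}
# bracket: points above cheeks
for c in C:
    X=C[c];m=(X[:,2]>.046)&(X[:,2]<.08)&(X[:,0]>.42)&(X[:,0]<.58)&(abs(X[:,1]-.34)<.03);Q=X[m]
    p=np.polyfit(Q[:,0],Q[:,1],1);print(c,"bracket",len(Q),Q.mean(0).round(4),"yaw",np.degrees(np.arctan(p[0])).round(2),np.percentile(Q,[3,97],axis=0).round(3).tolist())
    # flats
    for n,(x0,x1,y0,y1) in dict(mat=(.5,.6,.1,.18),cov=(.39,.49,-.03,.06),cov1=(.6,.69,.17,.26)).items():
        m=(X[:,0]>x0)&(X[:,0]<x1)&(X[:,1]>y0)&(X[:,1]<y1);Q=X[m]
        print(n,"med z",np.median(Q[:,2]).round(4), "boss", Q[Q[:,2]>.03].mean(0).round(4),"n",(Q[:,2]>.03).sum())
    # tray, by darkness against the bench
    g=im[c].max(2); o=ortho(c,im[c],.025,.43,.67,-.46,-.06); gg=cv2.cvtColor(o,cv2.COLOR_BGR2GRAY)
    th=cv2.threshold(gg,0,255,cv2.THRESH_BINARY_INV+cv2.THRESH_OTSU)[0]
    b=cv2.morphologyEx(((gg<th)*255).astype(np.uint8),cv2.MORPH_CLOSE,np.ones((25,25)))
    k=max(cv2.findContours(b,0,2)[0],key=cv2.contourArea);r=cv2.minAreaRect(k)
    print("tray",c,"x",round(.67-r[0][1]/1000,4),"y",round(-.06-r[0][0]/1000,4),r[1],r[2])
    oo=[o]
    for h,b in((.064,(.40,.60,.26,.42)),(.018,(.38,.49,-.05,.07))):
        oo.append(ortho(c,im[c],h,*b))
    H=[cv2.resize(a,None,fx=1.4,fy=1.4) for a in oo];mh=max(a.shape[0] for a in H)
    row=np.hstack([cv2.copyMakeBorder(a,0,mh-a.shape[0],0,0,0) for a in H]);print(row.shape)
    globals().setdefault("R",[]).append(row)
cv2.imwrite("pics/fit.png",cv2.resize(np.vstack(R),None,fx=.83,fy=.83))
q=None
for P in([.3,-.55,.45],[.35,-.5,.4],[.3,-.5,.35]):
    a=np.arctan2(-.31,.95)-np.pi/2   # jaw (tool y) along (.95,-.31)
    for s in(0,np.pi):
        t=a+s; # tool down, yaw t : q = Rz(t)*Rx(pi)
        o=[0,np.cos(t/2),np.sin(t/2),0]
        q=ctrl.ik(P,o)
        if q is not None:break
    if q is not None:break
print(P,o,q)
ctrl.set_joints(q)
i,d=vision.grab_frame("side");s=get_state();print(s["time"],s["tcp_pos"])
K=vision.camera_info("side");uv=cv2.projectPoints(np.array([s["tcp_pos"]]),cv2.Rodrigues(np.array(K["R"]))[0],np.array(K["t"],float),K["mtx"],K["dist_coeffs"])[0].ravel();print(uv)
u,v=map(int,uv);c=i[max(0,v-75):v+45,max(0,u-75):u+75];cv2.imwrite("pics/grip.png",cv2.resize(c,None,fx=5,fy=5,interpolation=cv2.INTER_CUBIC))
E
```

```text
top bracket 124 [0.5032 0.3419 0.0606] yaw -4.49 [[0.446, 0.334, 0.048], [0.562, 0.351, 0.068]]
mat med z 0.0076 boss [nan nan nan] n 0
cov med z 0.0098 boss [0.4432 0.0217 0.0411] n 52
cov1 med z 0.011 boss [0.6474 0.2189 0.0404] n 51
tray top x 0.5242 y -0.2758 (325.04290771484375, 160.9722137451172) 6.902220249176025
(337, 952, 3)
side bracket 155 [0.5009 0.3427 0.0561] yaw -4.18 [[0.443, 0.333, 0.046], [0.557, 0.354, 0.064]]
mat med z 0.0054 boss [nan nan nan] n 0
cov med z 0.008 boss [0.4404 0.0205 0.038 ] n 55
cov1 med z 0.0103 boss [0.6428 0.2143 0.0389] n 46
tray side x 0.5196 y -0.2904 (351.7027893066406, 161.5618133544922) 6.766174793243408
(337, 952, 3)
[0.3, -0.55, 0.45] [0, np.float64(0.5872745405191038), np.float64(-0.809387802019573), 0] [ 0.90676347  0.44890081  0.24435234  1.02120402 -0.1058473   1.68254332
 -2.34113407]
3.0417 [ 0.2995971  -0.5501362   0.44953628]
[317.60155178 278.6369129 ]<stdin>:11: RuntimeWarning: Mean of empty slice.
  ret = um.true_divide(
```

View pics/fit.png

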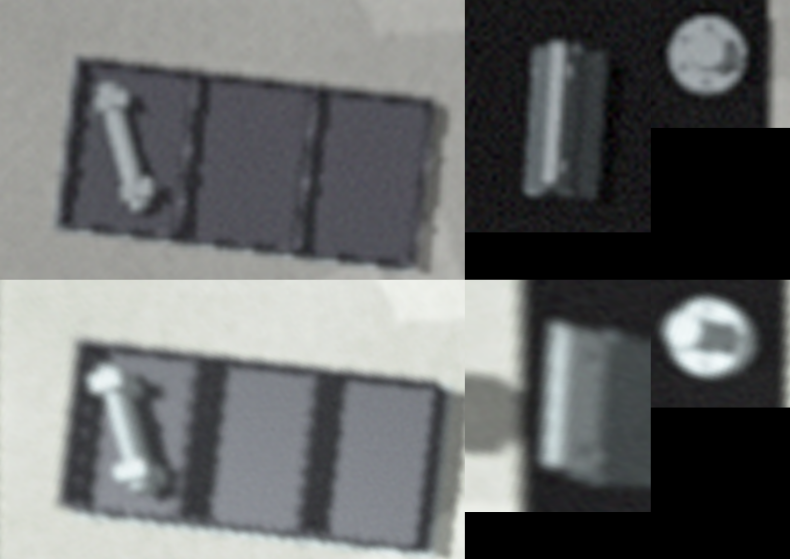

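View pics/grip.png

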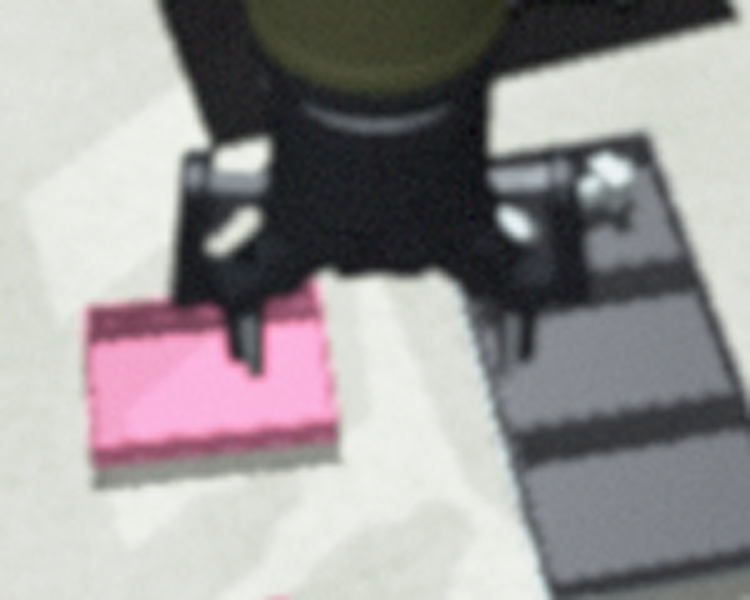

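The view shows the fingertips are slim (≈5 mm) for about the first 7 mm and then step out. If the plate is held by its upper 3–4 mm, the fingers can open inside a bay. Tray centre ≈(0.529,-0.276), yaw -6.8°. Cover ≈(0.442,0.021). Bracket ≈(0.502,0.343), yaw -4.4°. Starting with the bracket.

```bash
cat >> h.py <<'E'
from scipy.spatial.transform import Rotation as Ro
def ori(t,tilt=0):  # degrees; tool x along yaw t, tilt about that axis (hand leans toward -(tilt) side)
    r=Ro.from_euler("z",t,degrees=True)*Ro.from_euler("x",tilt,degrees=True)*Ro.from_euler("x",180,degrees=True)
    return r.as_quat()[[3,0,1,2]]
def st(msg=""):
    s=get_state();print(msg,"t",round(s["time"],2),"tcp",np.round(s["tcp_pos"],4),"F",np.round(s["contact_force"],1),"w",round(s["width"],4));return s
def touch(p,o,zmin,step=.002,thr=3):
    f0=get_state()["contact_force"][2];p=np.array(p,float)
    while p[2]>zmin:
        p[2]-=step;ctrl.movel(p,o,max_speed=.05)
        if abs(get_state()["contact_force"][2]-f0)>thr: st("touch");return p
    st("no touch");return p
E
python3 - <<'E'
from h import *
b=np.array([.502,.3435,0]);t=-4.4
for s in(30,-30):print(s,ctrl.ik([.53,.19,.05],ori(t,s)),ctrl.ik([.53,.19,.05],ori(t)))
ctrl.movep(b+[0,0,.16],ori(t))
st("above");print(np.round(get_state()["qpos"],2))
ctrl.movel(b+[0,0,.046],ori(t),max_speed=.1);st("down")
ctrl.close_gripper(40);st("closed")
ctrl.movel(b+[0,0,.13],ori(t),max_speed=.1);st("up")
i,d=vision.grab_frame("side")
K=vision.camera_info("side");uv=cv2.projectPoints(np.array([b+[0,0,.11]]),cv2.Rodrigues(np.array(K["R"]))[0],np.array(K["t"],float),K["mtx"],K["dist_coeffs"])[0].ravel()
u,v=map(int,uv);c=i[max(0,v-60):v+80,max(0,u-80):u+100];cv2.imwrite("pics/lift.png",cv2.resize(c,None,fx=4,fy=4,interpolation=cv2.INTER_CUBIC))
E
```

```text
30 [-0.01508939  0.64792324 -0.08017797  2.03972074 -0.95226895  0.58736379
 -0.88203524] [ 0.15209467  0.76824509 -0.8997067   1.87724503  0.77531469  0.89064208
 -2.78379608]
-30 [-0.45385731  0.80179999 -0.31174823  1.64713304  0.62447955  1.21160294
 -2.73858106] [ 0.15209467  0.76824509 -0.8997067   1.87724503  0.77531469  0.89064208
 -2.78379608]
above t 6.39 tcp [0.5027 0.3427 0.16  ] F [-0.1  0.   0.2] w 0.0852
[-0.13  0.67 -0.88  1.64  0.56  1.11 -2.81]
down t 7.68 tcp [0.5023 0.3438 0.0466] F [-0.1  0.4  0.1] w 0.0854
closed t 8.36 tcp [0.502  0.3437 0.0461] F [ 1.  -0.1  1. ] w 0.009
up t 9.35 tcp [0.5018 0.343  0.1294] F [-0.4  0.2 -1.8] w 0.0088
```

View pics/lift.png

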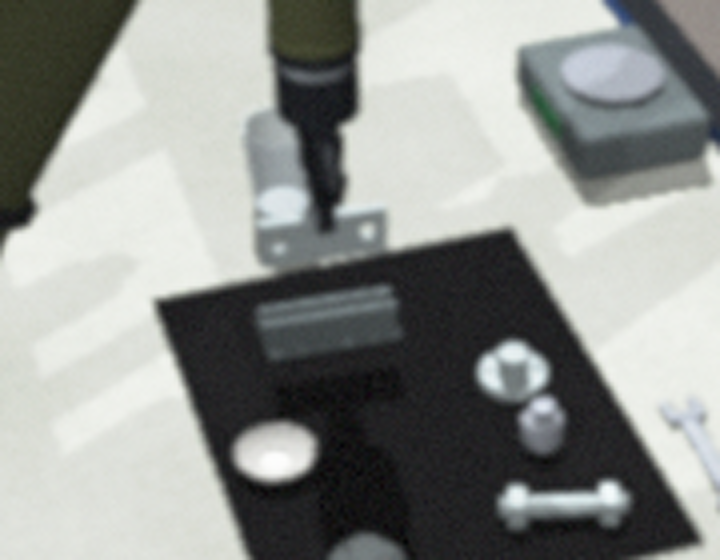

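The bracket is held near its middle. Next: tilt it, lower it to contact on the mat, and release.

```bash
python3 - <<'E'
from h import *
q0=np.array(get_state()["qpos"]);t=-4.4
best=None
for tl,y in((30,.235),(-30,.155)):
  s=-np.sign(tl);u=np.array([0,s*.5,.866])
  for tt in(t,t+180):
    ta=tl if tt==t else -tl
    P=np.array([.53,y,0.006])+u*.030
    o=ori(tt,ta);q=ctrl.ik(P+[0,0,.06],o);q2=ctrl.ik(P,o)
    if q is None or q2 is None: print(tl,tt,None);continue
    c=np.abs(q-q0).max();print(tl,tt,round(c,2),np.round(q,2))
    if best is None or c<best[0]:best=(c,P,o,tl)
c,P,o,tl=best;print("use",tl)
ctrl.movep(P+[0,0,.05],o);st("tilted")
ctrl.movel(P+[0,0,.012],o,max_speed=.12)
p=touch(P+[0,0,.012],o,P[2]-.012,step=.0015)
ctrl.ungrasp();st("open")
ctrl.movel(p+[0,0,.13],o,max_speed=.2);st("up")
i,d=vision.grab_frame("top");cv2.imwrite("pics/flat.png",i);np.save("pics/flat.npy",d)
i2,d2=vision.grab_frame("side");cv2.imwrite("pics/flats.png",i2);np.save("pics/flats.npy",d2)
a=[cv2.resize(ortho(c,im,.016,.40,.70,-.02,.40),None,fx=.95*2*.9/1.0,fy=.95*2*.9/1.0) for c,im in(("top",i),("side",i2))]
a=[cv2.resize(x,(395,282)) for x in a]
cv2.imwrite("pics/flato.png",np.hstack(a))
E
```

```text
30 -4.4 0.71 [ 0.52  0.81 -1.08  2.    0.45  0.49 -2.34]
30 175.6 3.35 [ 0.58  0.89 -1.23  2.    0.69  0.57  0.57]
-30 -4.4 0.33 [-0.3   0.77 -0.54  1.65  0.72  1.35 -2.8 ]
-30 175.6 2.81 [-0.    1.03 -1.23  1.65  1.04  1.76  0.03]
use -30
tilted t 10.13 tcp [0.5298 0.1717 0.0817] F [-0.7  0.5 -1.2] w 0.0091
touch t 12.1 tcp [0.5302 0.1702 0.0362] F [-0.5  1.7  8.2] w 0.0088
open t 12.82 tcp [0.53   0.1699 0.035 ] F [ 0.8 -0.2 -0.2] w 0.0852
up t 13.62 tcp [0.5296 0.1696 0.1642] F [-0.2  0.  -0.8] w 0.0856
```

View pics/flato.png

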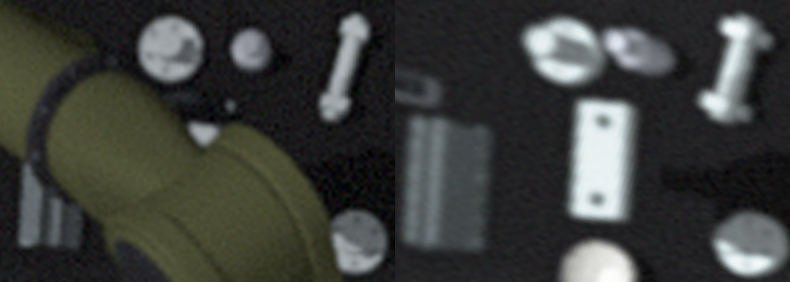

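The bracket lies flat at ≈(0.5315,0.183), yaw -4.5°, and is released. Next I'll regrasp it by its long edges, hover over the far bay and take a look.

```bash
python3 - <<'E'
from h import *
q0=np.array(get_state()["qpos"])
B=np.array([.5315,.183,0]);t=-4.5
G=np.array([.5163,-.3788,0])
best=None
for tt,gg in((t,-6.8),(t+180,173.2)):
    q=ctrl.ik(B+[0,0,.06],ori(tt));g=ctrl.ik(G+[0,0,.06],ori(gg))
    print(tt,None if q is None else np.round(q,2),None if g is None else np.round(g,2))
o=ori(t)
ctrl.movep(B+[0,0,.07],o);ctrl.movel(B+[0,0,.0095],o,max_speed=.1);st("down")
ctrl.close_gripper(60);st("closed")
ctrl.movel(B+[0,0,.12],o,max_speed=.15);s=st("up");print(np.round(s["qpos"],2))
o2=ori(-6.8);print(ctrl.ik(G+[0,0,.12],o2))
ctrl.movep(G+[0,0,.10],o2);ctrl.movel(G+[0,0,.045],o2);s=st("hover");print(np.round(s["qpos"],2))
a=[]
for c in("top","side"):
    i,d=vision.grab_frame(c);cv2.imwrite(f"pics/hov_{c}.png",i)
    for h in(.051,.025): a.append(cv2.resize(ortho(c,i,h,.42,.62,-.46,-.27),(390,390*200//190)))
cv2.imwrite("pics/hov.png",cv2.resize(np.vstack([np.hstack(a[:2]),np.hstack(a[2:])]),None,fx=.73,fy=.73))
E
```

```text
-4.5 [ 0.04  0.68 -0.67  1.87  0.57  0.79 -2.58] [ 0.95  0.76 -0.62  1.66  0.53  0.9  -1.57]
175.5 [ 0.29  0.89 -1.2   1.87  0.95  1.1   0.2 ] [ 1.16  0.92 -1.08  1.65  0.89  1.14  1.28]
down t 15.14 tcp [0.5317 0.1836 0.0098] F [-0.6  0.3 -0.4] w 0.0853
closed t 15.62 tcp [0.5318 0.1829 0.0106] F [-1.6 -1.3  9. ] w 0.0453
up t 16.5 tcp [0.531  0.1824 0.1191] F [-0.2  0.5 -1.7] w 0.0453
[ 0.08  0.6  -0.72  1.82  0.49  0.91 -2.52]
[ 1.01415022  0.71507918 -0.74052538  1.59885766  0.53810519  1.04146209
 -1.57214164]
hover t 19.04 tcp [ 0.5169 -0.3782  0.0453] F [-0.9 -0.2 -1.9] w 0.0453
[ 0.99  0.8  -0.69  1.67  0.62  0.91 -1.64]
```

View pics/hov.png

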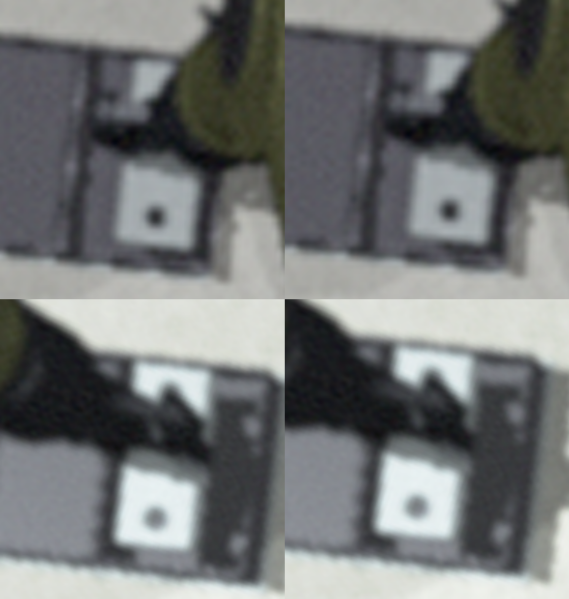

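Hovering: in both cameras the bracket's end is within about 1 mm of where the hand pose puts it. The rim lines are ambiguous because of shadow, so I'll overlay a tray model on the clean first images.

```bash
cat > ov.py <<'E'
from h import *
T=np.array([.5286,-.2755]);yaw=np.radians(-6.8)
def w(x,y,z):
    c,s=np.cos(yaw),np.sin(yaw);return [T[0]+c*x-s*y,T[1]+s*x+c*y,z]
out=[]
for c,(u0,u1,v0,v1),f in(("top",(340,440,168,226),8),("side",(322,408,222,328),5.6)):
    K=vision.camera_info(c);im=cv2.imread(f"pics/{c}0.png")[v0:v1,u0:u1]
    im=cv2.resize(im,None,fx=f,fy=f,interpolation=cv2.INTER_CUBIC)
    im=cv2.convertScaleAbs(im,alpha=1.3 if c=="top" else 1)
    def line(a,b,col):
        p=cv2.projectPoints(np.array([a,b]),cv2.Rodrigues(np.array(K["R"]))[0],np.array(K["t"],float),K["mtx"],K["dist_coeffs"])[0].reshape(-1,2)
        p=((p-[u0,v0]+.5)*f).astype(int);cv2.line(im,tuple(p[0].tolist()),tuple(p[1].tolist()),col,1)
    def rect(x,y0,y1,z,col):
        q=[w(-x,y0,z),w(x,y0,z),w(x,y1,z),w(-x,y1,z)]
        for k in range(4):line(q[k],q[k-1],col)
    rect(.073,-.156,.156,.025,(0,255,255))
    for k in(-1,0,1): rect(.07,k*.104-.049,k*.104+.049,.006,(0,255,0))
    out.append(im)
W=800
a,b=out;a=cv2.resize(a,None,fx=.62,fy=.62)
h=max(a.shape[0],b.shape[0]);o=np.hstack([cv2.copyMakeBorder(x,0,h-x.shape[0],0,0,0) for x in(a,b)]);print(o.shape)
s=min(1,800/o.shape[1],600/o.shape[0]);cv2.imwrite("pics/ov.png",cv2.resize(o,None,fx=s,fy=s,interpolation=cv2.INTER_AREA))
E
python3 ov.py
```

```text
(594, 978, 3)
```

View pics/ov.png

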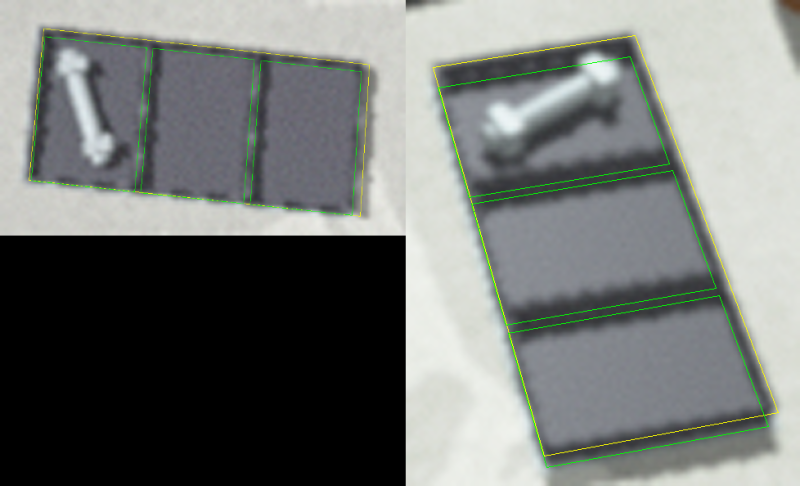

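The overlay fits both cameras to within about 1.5 mm, so I'll lower the bracket, release it, and then do the cover.

```bash
python3 - <<'E'
from h import *
G=np.array([.5163,-.3788,0]);o2=ori(-6.8)
ctrl.movel(G+[0,0,.015],o2,max_speed=.08);st("low")
p=touch(G+[0,0,.015],o2,.008,step=.001,thr=2.5)
p[2]+=.001;ctrl.movel(p,o2,max_speed=.05);st("pre-release")
ctrl.ungrasp();st("open")
ctrl.movel(G+[0,0,.14],o2,max_speed=.15);st("up")
C=np.array([.4418,.021,0])
for t in(-6.8,-96.8,83.2,-60,60):
    q=ctrl.ik(C+[0,0,.03],ori(t));print(t,None if q is None else np.round(q,2))
for n in("top","side"):
    i,d=vision.grab_frame(n);cv2.imwrite(f"pics/b_{n}.png",i)
a=[cv2.resize(cv2.imread("pics/b_side.png")[215:335,290:430],None,fx=4,fy=4,interpolation=cv2.INTER_CUBIC)]
cv2.imwrite("pics/b.png",a[0])
E
```

```text
low t 19.67 tcp [ 0.5161 -0.3786  0.0144] F [-0.1 -0.8 -1.1] w 0.0448
touch t 20.92 tcp [ 0.5164 -0.3788  0.0107] F [-1.6  0.9  4.6] w 0.0448
pre-release t 21.17 tcp [ 0.5163 -0.3788  0.0109] F [-0.2 -0.2 -1.2] w 0.0452
open t 21.64 tcp [ 0.5166 -0.3739  0.0097] F [ 1.8 10.6 -5.9] w 0.0852
up t 22.65 tcp [ 0.5156 -0.3789  0.139 ] F [-0.2 -0.8 -0.4] w 0.0852
-6.8 [ 0.31  0.59 -0.61  2.21  0.68  0.54 -2.51]
-96.8 [-0.35  0.56  0.36  2.21 -0.46  0.43 -2.88]
83.2 [ 0.51  0.7  -0.95  2.2   0.92  0.72 -1.21]
-60 [-0.08  0.53 -0.04  2.21  0.05  0.4  -2.78]
60 [ 0.46  0.66 -0.86  2.2   0.87  0.66 -1.55]
```

View pics/b.png

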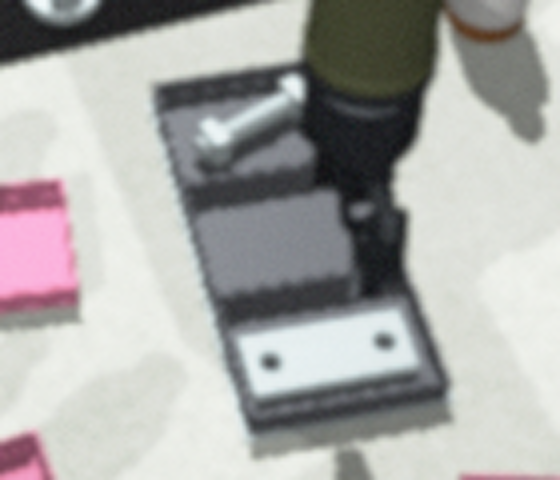

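The bracket lies flat in the far bay; its holes are at ≈(270,361) and (385,342) in the crop. Now the isolated cover goes to the middle bay.

```bash
python3 - <<'E'
from h import *
C=np.array([.4418,.021,0]);T=np.array([.5286,-.2755,0]);o=ori(83.2)
ctrl.movep(C+[0,0,.13],o);ctrl.movel(C+[0,0,.0225],o,max_speed=.1);st("down")
ctrl.close_gripper(40);st("closed")
ctrl.movel(C+[0,0,.12],o,max_speed=.15);st("up")
ctrl.movep(T+[0,0,.11],o);st("over")
ctrl.movel(T+[0,0,.03],o,max_speed=.1)
p=touch(T+[0,0,.03],o,.019,step=.001,thr=2.5)
ctrl.ungrasp();st("open")
ctrl.movel(T+[0,0,.15],o,max_speed=.15);ctrl.movep([.3,-.55,.4],ori(30));s=st("clear")
ctrl.pause(.3)
ims=[]
for n,(u0,u1,v0,v1) in dict(top=(195,445,130,255),side=(245,445,115,335)).items():
    i,d=vision.grab_frame(n);cv2.imwrite(f"pics/end_{n}.png",i);np.save(f"pics/end_{n}.npy",d);ims.append(i[v0:v1,u0:u1])
    X=cloud(n,d)[0]
    for k,nm in((-1,"bracket"),(0,"cover")):
        c=T[:2]+k*.104*np.array([.118,.993]);R=X[np.hypot(*(X[:,:2]-c).T)<(.02 if k else .012)]
        print(n,nm,"z pct",np.percentile(R[:,2],[10,50,90]).round(4))
a=cv2.resize(ims[0],(460,230));b=cv2.resize(ims[1],(340,374))
cv2.imwrite("pics/end.png",np.hstack([cv2.copyMakeBorder(a,0,144,0,0,0),b]))
E
```

```text
down t 25.48 tcp [0.442  0.0211 0.0228] F [-0.3 -0.9 -0.2] w 0.0854
closed t 26.04 tcp [0.4419 0.0209 0.0229] F [-0.7 -0.2  5.8] w 0.0287
up t 26.84 tcp [0.4414 0.0206 0.1193] F [-0.9 -0.2 -1.8] w 0.0285
over t 28.02 tcp [ 0.5289 -0.2733  0.1101] F [ 0.5  0.1 -1.5] w 0.0285
touch t 30.98 tcp [ 0.5286 -0.2755  0.0229] F [-3.  -0.   6.5] w 0.0286
open t 31.57 tcp [ 0.5286 -0.2755  0.0219] F [0.1 0.5 0.4] w 0.0855
clear t 34.17 tcp [ 0.3011 -0.549   0.3992] F [ 0.3 -0.8 -0.6] w 0.0853
top bracket z pct [0.0123 0.0165 0.0207]
top cover z pct [0.0354 0.0415 0.0456]
side bracket z pct [0.013  0.0161 0.019 ]
side cover z pct [0.0247 0.0391 0.0424]
```

View pics/end.png

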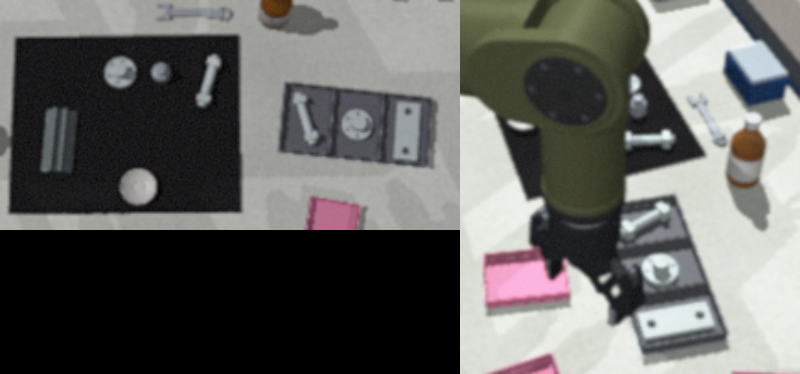

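The picture shows the tray complete, with shaft, cover (boss up) and bracket at ≈(305,118), (357,123) and (405,130). The other cover, shaft, weight and dish are where they were.

```bash
python3 -c "
from station import ticket;print(ticket.close_job())"
```

```text
the job is handed in; nothing more can be done
None
```

The kit tray is complete and the job is handed in, at about 34 s of the 72 s allowed; no verdict was reported.

- **Bracket:** I lifted it from the rack and lowered it tilted until it touched the mat, then let go so it tipped flat. I took it again by its long edges and laid it in the far bay, releasing it less than about 1 mm above the floor.
- **Cover:** I set the cover that lay apart from the other parts, at about (0.442, 0.021), boss up in the middle bay, lowering it until it touched the floor before opening.
- **Left alone:** The shaft already in the first bay and the surplus shaft and cover on the mat stayed where they were. So did the weight, the dish and the rest of the bench in view.

**Last checks:** the final top and side pictures show one part per bay. The bracket's top measured about 0.016 m, which is flat on the floor. The boss top measured 0.039–0.042 m, against 0.040 m expected. The gripper was open and clear of everything.

**Irregularities:**
- While opening in the bracket's bay, a finger pressed lightly on a bay wall. The wrist force was about 12 N and the tool shifted 5 mm; the later pictures show the bracket still flat.
- The opening read 45 mm on the 48 mm wide bracket. I put this down to the sensor or to give in the pads; the grip held.
- The two cameras disagreed by up to about 4 mm, so I averaged their readings.

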